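Clip the relay into the extractor's switch box and lower its cover

TASK

Take the spare relay out of its cradle, hook its long lip under the rail in the open switch box of the dust extractor, midway between the two relays already there, and rock it down until the sprung catch clicks over its foot and it sits flat. Then lower the box's hinged cover gently all the way onto its stop, never letting it drop, and let go. Leave the stone, the mallet and the mug where they are.

Things in the scene. Friction and masses are not known exactly. Their poses are not given: they have to be found in the camera images.
- relay_mid (a point): Loose black relay with a grey label on top, 110-230 g: body 58 (x) x 40 (y) x 56 mm high; this point is its centre, 28 mm above its underside. Flush with the underside, 5 mm thick and 36 wide: a lip sticks out 12 mm from the -x face, a foot 6 mm from the +x face. Starts upright in the cradle, underside 6 mm above the bench, lip roughly towards the robot.
- cradle: Fixed cardboard cradle, base 110 (x) x 70 (y) x 6 mm, origin under its centre, left or right of the box. Two cheeks 56 mm long, 63 mm high, 1.5 mm off the relay's y faces: in it the relay can be gripped only across its 58 mm length. The bench 80 to 200 mm beyond it (world +x) is clear, for putting the relay down and taking it across its 40 mm width.
- box: Fixed grey steel switch box on the bench, open at the top: 150 (x) x 234 (y) x 85 mm high, walls 4 mm; origin at the centre of its underside, -x side roughly towards the robot.
- seat (a point): Where the centre of the relay's underside must rest, on the box's flat steel mounting plate, 14 mm above the bench; axes of the box, which the relay's must match. In this frame: near wall's inside at x = -56 mm, walls' top at z = 71; a grey wiring duct 56 mm high fills the far side from x = 40, so no finger fits beyond the relay; two fixed relays like it stand 49 mm clear of its y faces.
- rail (a point): Aluminium hooking rail along the box's y; this point is the foot of its upright web's inner face, on the plate, 42.5 mm towards -x from the seat (a seated lip ends 1.5 mm short of it). From the web a flange overhangs 6.5 mm to +x, 9 to 14 mm above the plate. The lip slides under it only from +x with the foot end raised: 26 degrees suits (foot 33 mm up).
- catch (a joint): Sprung steel catch, 24 mm wide, at the seat's far side. 0 = at rest, up to 0.005 m = pushed away (+x). Its ramped tooth points to -x: tip at seat x = 31.5 mm, 6.5 to 9.5 mm above the plate, ramp up to z = 28 at x = 40. Pushing the far end of the relay's top down with about 5 to 12 N drives the foot past it; it then springs back over the foot (below 0.002).
- lid (a joint): Angle (rad) of the box's cover: 0 = closed on its stop, 1.72 = leaning back past upright on its rear stop. Starts 1.62 to 1.72. Steel sheet 150 x 234 x 6 mm, about 400 g; below 1.57 it falls shut if not held, only lightly damped. Dropped from more than a few mm it slams.
- lid_hinge (a point): Middle of the cover's hinge axis, along the box's y at its far top edge (85 mm above the bench); axes of the box.
- lid_bar (a point): Middle of the cover's handle, a round bar 10 mm thick, 100 mm long, parallel to the hinge, 195 mm from it, 45 mm out from the cover's free edge and 3 mm to the cover's outer side of the axis. Closed, it is 88 mm above the bench, before the box (-x); open, above the hinge. Can be pinched from above, fingers closing along the box's x, at every angle, and turns in the grip.
- stone: Loose block of pale stone 95 x 75 x 50 mm, on the other side of the box from the cradle; leave alone. Origin at the centre of its underside.
- mallet: Loose wooden carving mallet lying beyond the box, to the right: head 70 mm thick, 110 mm long, handle 140 mm; leave alone. Origin under the joint of head and handle.
- mug: Loose white mug, 80 mm wide, 90 mm high, beyond the box, to the left; leave alone. Origin at the centre of its underside.
Things that resemble listed ones, but are neither listed nor needed, are in the scene too. Of the things shaped like the part that bears relay_mid, the black one is meant.

How it is judged:
By the outcome, as a careful person would: the job done as asked, in the order asked, and still so for the second after the job is handed in, with the robot touching nothing.
It also fails if it takes over 72 s, if anything falls off the work surface, if the arm or the gripper's body presses on something with over 40 N, if the wrist force passes 120 N, or if a joint passes its speed limit or range.

ROBOT

A 6-joint arm with a two-finger parallel gripper is mounted at the origin on the work surface. World frame = base frame: x ahead of the robot, y to its left, z up, the work surface at z = 0. Lengths are in m, angles in rad, forces in N, time in s.
With the tool pointing down it reaches from about 0.25 to 0.8 m from the base axis. Payload 8.5 kg.
Tool frame: the origin (TCP) lies between the finger pads; the fingertips stand 25 mm ahead of it and the grasp point (between the pads) lies 6 mm ahead of it; x points along the fingers, y is the direction in which the jaws open and shut, and the axes are right-handed (so a half turn about x gives the same grasp; the last joint's range is limited). The gripper opens to 85 mm and grips with 20 to 120 N. Pads are 22 mm wide; open, the fingers measure 114 mm over their backs; the gripper's body (76 mm by 85 mm) begins 54 mm behind the grasp point. The pads swing forward as they close: fully open they stand 13 mm farther back than shut.
Start: joints at [1.3, 0.238, -0.013, 1.319, 0, 1.571], TCP at [0.14, 0.506, 0.256] pointing down, gripper open.
Joint ranges: [-2.66, 2.66], [-1.03, 1.9], [-1.14, 1.46], [-1.82, 2.27], [-1.45, 1.34], [-3.14, 3.14]. Speed limits (rad/s): [2.22, 2.22, 2.79, 3.14, 3.14, 3.14].

INTERFACE

Orientations are given as a unit quaternion [x, y, z, w].
In Python, from plant import ctrl gives the robot as it stands. The module is installed in compiled form; this text tells all that it offers. Calls block until the motion is done:
- ctrl.move_to(position, orientation): joint-space move of the TCP to a pose.
- ctrl.movel(position, orientation=None, rate=0.15, contact_N=None): straight line of the TCP; orientation=None keeps the orientation; rate is the mean speed in m/s. With contact_N (N) it stops when the force on the tool has changed by that much, and returns True; else False.
- ctrl.set_joints(angles): joint-space move.
- ctrl.let_go() and ctrl.gripper_close(f_grip=None): open the fingers fully, or close them until they stop; f_grip is the grip in N (None keeps the last).
- ctrl.wait(seconds).
- ctrl.solve_ik(position, orientation): joint angles nearest the present ones, or None.
- ctrl.get_obs(): the state.
- ctrl.capture(name): name is "scene" or "side" or "wrist"; returns (picture, depth): 420x560x3 uint8, red, green, blue; 420x560 float32, m along the optical axis (not along the pixel's ray), 0 where there is no reading.
- ctrl.get_calibration(name): a dict with "fov_y" (degrees; the focal length in pixels is half the picture's height over the tangent of half this angle, whatever the lens; pixels are square), "cx", "cy" (the principal point, pixels), "k1" (the pictures are not rectified: a ray, as slopes to the right and down, at radius r is drawn at 1 + k1 r^2 times it, then the intrinsics apply), "T" (4x4, takes a point from camera to world coordinates); the wrist camera has in their place "mount" (4x4, takes a point from camera to tool coordinates, whose origin is the TCP and whose axes are the tool frame's). Camera axes: x right, y up, looking along -z (the intrinsics and any distortion apply to the point x, -y, -z); pixel columns grow to the right and rows downward; lengths in m; the calibration is good to about 2 mm. A picture is of the moment at which its call begins: read the wrist's pose just before it. get_calibration takes no time and is no camera call.
A pose or a line that the arm cannot do raises ctrl.Unreachable and nothing moves.
- ctrl.close_job(): hands the job in, once; it reports no verdict.
Trained networks look in the newest picture that a camera, given by its name, has taken for a name from the list of things; names that differ only in an ending like _2 or _b are one class to them, and where a whole thing is asked for, a point or a joint stands for the part that bears it (a point fixed in the world has none). Each returns a list of dicts, best first, with "confidence" (0 to 1); they miss things now and then, are a little off and sometimes report something else, mostly with a low value. They report only what shows in the picture. A call takes as long as a camera call. They do not tell look-alikes from the thing itself.
- ctrl.recognise(camera, label): "extent" ([left, top, right, bottom] in pixels, round what is visible of it).
The state is a dict: "time": time; "qpos": joint angles; "qvel": joint speeds; "tau": joint torques, N m; "eef_pos": TCP position; "tool_rot": TCP orientation; "force": force on the tool from outside, world axes, zero at the start; "wrist_torque": the same for the moment, N m; "gripper_width": finger opening in m.
Only numpy, scipy, OpenCV 4.12 (cv2) and the standard library are available. Lean on these libraries where they do the work, as an engineer would, in place of code of your own. Each camera call takes 0.05 s, during which the arm holds its last target. There are 200 camera calls.

## Working session

There is one attempt and no reset: what is moved stays moved. The work goes in short steps, each a Python script; the robot and the scene stay as the last script left them, time stands still between calls to the robot, and variables do not carry over. Pictures are saved under pics/ and viewed, about 8 in all and at most 12, crops included, and the job is handed in when it is done.

```bash
mkdir -p pics
cat > h.py <<'E'
import numpy as np, cv2
from plant import ctrl
from scipy.spatial.transform import Rotation as R
def cam(name):
    c=ctrl.get_calibration(name); o=ctrl.get_obs()
    if 'T' in c: T=np.array(c['T'])
    else:
        W=np.eye(4); W[:3,:3]=R.from_quat(o['tool_rot']).as_matrix(); W[:3,3]=o['eef_pos']; T=W@np.array(c['mount'])
    return c,T
def shot(name,fn=None):
    c,T=cam(name); p,d=ctrl.capture(name)
    if fn: cv2.imwrite('pics/'+fn,p[:,:,::-1])
    return c,T,p,d
def cloud(c,T,d):
    h,w=d.shape; f=h/2/np.tan(np.radians(c['fov_y'])/2)
    v,u=np.mgrid[:h,:w].astype(float)
    K=np.array([[f,0,c['cx']],[0,f,c['cy']],[0,0,1]])
    s=cv2.undistortPointsIter(np.stack([u,v],-1).reshape(-1,1,2),K,np.array([c['k1'],0,0,0,0.]),None,None,(3,50,1e-9)).reshape(h,w,2)
    P=np.stack([s[...,0]*d,-s[...,1]*d,-d],-1)
    X=P@T[:3,:3].T+T[:3,3]; X[d<=0]=np.nan
    return X
E
python3 - <<'E'
from h import *
ctrl_o=ctrl.get_obs(); print(ctrl_o['tool_rot'],ctrl_o['time'])
for n in ['scene','side']:
    c,T,p,d=shot(n,n+'0.png'); np.savez(''+n+'0.npz',X=cloud(c,T,d),p=p,d=d)
    print(n,c['fov_y'],c['k1'],T.round(3).tolist())
    for l in ['relay_mid','cradle','box','lid','lid_bar','stone','mallet','mug']:
        print(l,[(np.round(r['extent']).astype(int).tolist(),round(r['confidence'],2)) for r in ctrl.recognise(n,l)][:5])
E
python3 -c "
import cv2,numpy as np
a=cv2.imread('pics/scene0.png');b=cv2.imread('pics/side0.png')
cv2.imwrite('pics/both.png',cv2.resize(np.vstack([a,b]),(440,600)) if 0 else a)"
```

```text
[ 0.09491428  0.70070237 -0.095967    0.70056963] 0.0
scene 46.76470523652329 0.027021216728803307 [[-0.506, -0.665, 0.55, 1.274], [0.862, -0.394, 0.317, 0.475], [0.006, 0.635, 0.773, 1.123], [0.0, 0.0, 0.0, 1.0]]
relay_mid [([412, 234, 438, 256], 0.94), ([377, 192, 404, 213], 0.73), ([339, 185, 368, 210], 0.72)]
cradle [([361, 217, 402, 260], 0.6)]
box [([200, 185, 313, 268], 0.82)]
lid [([199, 181, 285, 255], 0.69)]
lid_bar [([203, 182, 282, 259], 0.66)]
stone [([188, 137, 217, 170], 0.77)]
mallet [([113, 200, 195, 247], 0.86)]
mug [([298, 279, 345, 323], 0.67)]
side 53.52888993595811 0.015146254065977485 [[0.911, 0.326, -0.254, 0.235], [-0.413, 0.699, -0.584, -0.63], [-0.013, 0.636, 0.771, 0.994], [0.0, 0.0, 0.0, 1.0]]
relay_mid [([193, 196, 218, 222], 0.86), ([182, 143, 204, 166], 0.84), ([167, 180, 193, 204], 0.73), ([205, 160, 226, 184], 0.6)]
cradle [([199, 157, 235, 193], 0.95)]
box [([264, 136, 359, 272], 0.57)]
lid [([307, 138, 356, 235], 0.91), ([283, 140, 315, 174], 0.38)]
lid_bar [([308, 142, 358, 235], 0.65), ([258, 140, 361, 271], 0.38)]
stone [([274, 325, 322, 377], 0.75), ([205, 160, 227, 183], 0.28)]
mallet [([366, 235, 434, 326], 0.82)]
mug [([281, 142, 314, 175], 0.76)]
```

View pics/scene0.png

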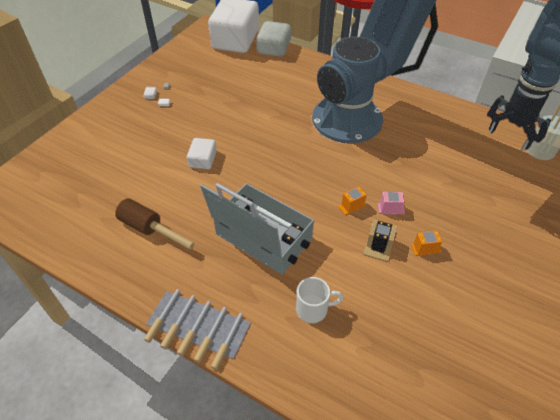

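View pics/side0.png

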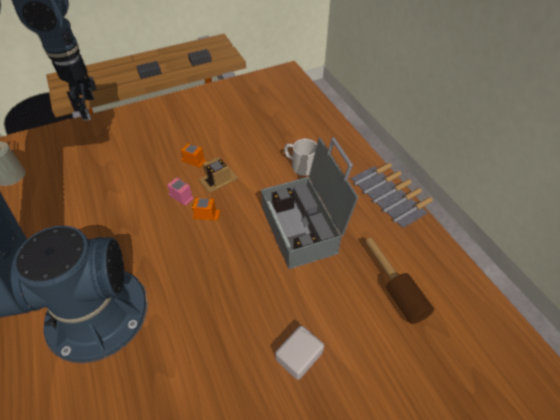

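In the scene view, relay-shaped things are orange (353,200), pink (392,203), orange (427,243) and black in the cradle (381,238). The black one in the cradle fits the description. In the side view they are orange (193,155), black (215,172), pink (180,190) and orange (206,208). The box is at (265,228) with its cover open. Next I'll take rough positions from the depth and look closer with the wrist camera.

Run:
```python
from h import *
for n,regs in [('scene',dict(cr=(361,217,402,260),box=(200,185,313,268),mug=(298,279,345,323),stone=(188,137,217,170),mallet=(113,200,195,247))),('side',dict(cr=(199,157,235,193),box=(260,136,359,272),mug=(281,142,314,175),stone=(274,325,322,377),mallet=(366,235,434,326)))]:
    X=np.load(n+'0.npz')['X']
    for k,(l,t,r,b) in regs.items():
        P=X[t:b,l:r].reshape(-1,3); P=P[np.isfinite(P).all(1)]; z=P[:,2]; Q=P[z>0.012]
        print(n,k,'bench z',np.round(np.median(z[z<0.012]) if (z<.012).any() else 9,4),'lo',np.percentile(Q,2,axis=0).round(3),'hi',np.percentile(Q,98,axis=0).round(3),'mean',Q.mean(0).round(3))
m=ctrl.get_calibration('wrist'); print(np.array(m['mount']).round(3).tolist(),m['fov_y'],m['k1'])
```

```text
scene cr bench z 0.0026 lo [0.412 0.283 0.013] hi [0.474 0.349 0.068] mean [0.452 0.316 0.052]
scene box bench z 0.0017 lo [ 0.506 -0.094  0.015] hi [0.693 0.142 0.282] mean [0.62  0.033 0.106]
scene mug bench z 0.0023 lo [0.681 0.21  0.014] hi [0.759 0.302 0.093] mean [0.717 0.253 0.057]
scene stone bench z 0.0023 lo [ 0.375 -0.352  0.015] hi [ 0.474 -0.266  0.056] mean [ 0.432 -0.305  0.044]
scene mallet bench z 0.0014 lo [ 0.705 -0.361  0.024] hi [ 0.765 -0.122  0.073] mean [ 0.74  -0.269  0.054]
side cr bench z 0.0019 lo [0.405 0.274 0.013] hi [0.469 0.404 0.067] mean [0.435 0.302 0.048]
side box bench z 0.0008 lo [ 0.506 -0.104  0.013] hi [0.736 0.277 0.267] mean [0.625 0.028 0.094]
side mug bench z 0.0005 lo [0.673 0.113 0.016] hi [0.753 0.297 0.14 ] mean [0.705 0.235 0.062]
side stone bench z 0.0013 lo [ 0.37  -0.365  0.018] hi [ 0.466 -0.28   0.054] mean [ 0.417 -0.324  0.048]
side mallet bench z 0.001 lo [ 0.697 -0.369  0.025] hi [ 0.757 -0.135  0.073] mean [ 0.723 -0.293  0.055]
[[0.0, 0.314, -0.949, -0.117], [1.0, 0.0, 0.0, 0.001], [0.0, -0.949, -0.314, -0.08], [0.0, 0.0, 0.0, 1.0]] 59.153217118188735 0.019808796406998546
```

```bash
cat >> h.py <<'E'
def down(yaw,tilt=0.):
    """tool x down, tool y (jaws) horizontal at yaw; tilt = rotation about the world axis perpendicular to jaws (right-handed about tool z)"""
    y=np.array([np.cos(yaw),np.sin(yaw),0]); x=np.array([0,0,-1.]); M=np.stack([x,y,np.cross(x,y)],1)
    return (R.from_matrix(M)*R.from_rotvec([0,0,tilt])).as_quat()
E
python3 - <<'E'
from h import *
for yaw in (0,np.pi):
    for p in ([.44,.305,.24],[.58,.03,.3],[.68,.03,.3]):
        q=ctrl.solve_ik(p,down(yaw)); print(yaw,p,None if q is None else np.round(q,2))
ims=[]
for i,p in enumerate(([.44,.305,.25],[.575,.03,.31])):
    q=[ctrl.solve_ik(p,down(y)) for y in (0,np.pi)]
    y=0 if q[1] is None or (q[0] is not None and abs(q[0][5])<=abs(q[1][5])) else np.pi
    ctrl.move_to(p,down(y)); ctrl.wait(.3)
    c,T,im,d=shot('wrist'); np.savez(f'w{i}.npz',X=cloud(c,T,d),p=im,d=d,T=T); ims.append(im)
    for l in ['relay_mid','cradle','box','lid_bar']:
        print(i,l,[(np.round(r['extent']).astype(int).tolist(),round(r['confidence'],2)) for r in ctrl.recognise('wrist',l)][:5])
    print(ctrl.get_obs()['time'],ctrl.get_obs()['force'])
cv2.imwrite('pics/w01.png',cv2.resize(np.hstack(ims)[:,:,::-1],(800,300)))
E
```

```text
0 [0.44, 0.305, 0.24] [ 0.61  0.26 -0.02  1.29  0.    2.18]
0 [0.58, 0.03, 0.3] [0.05 0.33 0.22 1.47 0.   1.62]
0 [0.68, 0.03, 0.3] [0.04 0.52 0.53 1.58 0.   1.61]
3.141592653589793 [0.44, 0.305, 0.24] [ 0.61  0.26 -0.02  1.29  0.   -0.96]
3.141592653589793 [0.58, 0.03, 0.3] [ 0.05  0.33  0.22  1.47  0.   -1.52]
3.141592653589793 [0.68, 0.03, 0.3] [ 0.04  0.52  0.53  1.58  0.   -1.53]
0 relay_mid [([381, 114, 470, 207], 0.89), ([328, 0, 434, 87], 0.82), ([290, 249, 361, 343], 0.79), ([245, 155, 326, 226], 0.75)]
0 cradle [([221, 134, 334, 235], 0.87)]
0 box []
0 lid_bar []
3.6167 [ 0.92212554 -0.35213804  0.60023173]
1 relay_mid [([457, 325, 508, 362], 0.84), ([0, 0, 368, 344], 0.65), ([419, 254, 502, 330], 0.58), ([350, 356, 405, 411], 0.57)]
1 cradle [([334, 338, 409, 419], 0.72), ([0, 3, 367, 343], 0.54)]
1 box [([0, 0, 366, 346], 0.56)]
1 lid_bar [([0, 2, 187, 342], 0.63), ([0, 2, 371, 343], 0.45)]
5.3583 [ 0.86550122 -0.65210176 -0.40620422]
```

View pics/w01.png

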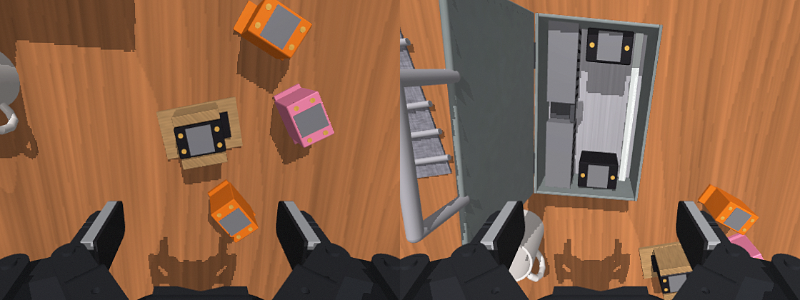

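The left half shows the black relay in its cardboard cradle at about (205,138), with its lip to the right, towards the robot. The pink and orange relays around it are look-alikes. The right half shows the box from above with its two fixed relays, the catch at (575,108), the rail at (632,130) and the lid bar at the left. I'll fit poses from the depth next.

Run:
```python
from h import *
def rect(P,name):
    (c,s,a)=cv2.minAreaRect((P[:,:2]*1000).astype(np.float32)); print(name,'n',len(P),'c',np.round(c,1),'size',np.round(s,1),'ang',round(a,2),'z',np.round(np.median(P[:,2])*1000,1))
z=np.load('w0.npz'); X=z['X'];p=z['p'].astype(int)
B=X[60:330,20:200]; print('bench0',np.nanmedian(B[...,2]))
sub=np.zeros(X.shape[:2],bool); sub[130:240,215:345]=1
dark=(p.max(2)<60); grey=(p.max(2)-p.min(2)<25)
top=sub&(X[...,2]>.055)&(X[...,2]<.068)&grey
n,l,s,cc=cv2.connectedComponentsWithStats(top.astype(np.uint8)); 
for i in np.argsort(-s[1:,4])[:3]+1: print(s[i]); rect(X[l==i],'relay top')
for lo,hi in [(.0665,.08),(.003,.010)]:
    m=sub&(X[...,2]>lo)&(X[...,2]<hi)
    if m.sum()>10: rect(X[m],f'lvl{lo}')
print(np.histogram(X[sub][:,2],bins=np.arange(-.002,.08,.004)))
# label & lip
z=np.load('w1.npz'); X=z['X'];p=z['p'].astype(int)
print('bench1',np.nanmedian(X[100:250,480:,2]))
sub=np.zeros(X.shape[:2],bool); sub[10:290,175:375]=1
print(np.histogram(X[sub][:,2],bins=np.arange(-.002,.1,.004)))
rim=sub&(abs(X[...,2]-.085)<.003); rect(X[rim],'rim')
for nm,(t,b,le,r) in dict(relA=(35,95,255,335),relB=(205,270,250,315)).items():
    m=np.zeros_like(sub); m[t:b,le:r]=1; m&=(abs(X[...,2]-.070)<.004)&(X[...,2]<.078)
    n,l,s,cc=cv2.connectedComponentsWithStats(m.astype(np.uint8)); i=np.argmax(s[1:,4])+1; rect(X[l==i],nm)
big=cv2.resize(np.load('w1.npz')['p'][5:295,160:380,::-1],None,fx=2.0,fy=2.0,interpolation=cv2.INTER_CUBIC)
big0=cv2.resize(np.load('w0.npz')['p'][110:250,200:360,::-1],None,fx=2.2,fy=2.2,interpolation=cv2.INTER_CUBIC)
o=np.zeros((580,800,3),np.uint8); o[:580,:440]=big; o[:308,445:797]=big0; cv2.imwrite('pics/c2.png',o)
```

```text
bench0 -0.00016204857796475736
[ 243  167   74   56 2805]
relay top n 2805 c [440.4 313. ] size [58. 42.] ang 10.94 z 61.9
[307 159   1   1   1]
relay top n 1 c [418.3 280.5] size [0. 0.] ang 0.0 z 62.5
lvl0.003 n 2834 c [440.6 312.2] size [110.2  70.3] ang 10.8 z 5.7
(array([5473, 1929,  923,  342,   41,   35,   38,   43,   42,   42,   45,
         48,   51,   50,  164, 2057, 2839,    0,    0,    0]), array([-0.002,  0.002,  0.006,  0.01 ,  0.014,  0.018,  0.022,  0.026,
        0.03 ,  0.034,  0.038,  0.042,  0.046,  0.05 ,  0.054,  0.058,
        0.062,  0.066,  0.07 ,  0.074,  0.078]))
bench1 -0.00036434786172145905
(array([11706,   185,   126,  7097,  3475,   265,   544,  2511,   507,
         561,   609,  1161,   592,   632,   642,   722,   995,  7843,
        6477,   746,   775,  3836,   572,   463,   454]), array([-0.002,  0.002,  0.006,  0.01 ,  0.014,  0.018,  0.022,  0.026,
        0.03 ,  0.034,  0.038,  0.042,  0.046,  0.05 ,  0.054,  0.058,
        0.062,  0.066,  0.07 ,  0.074,  0.078,  0.082,  0.086,  0.09 ,
        0.094,  0.098]))
rim n 4157 c [587.1  17.9] size [234.2 151.6] ang 85.19 z 84.5
relA n 3010 c [564.  -69.1] size [39.7 57.8] ang 85.15 z 70.6
relB n 1927 c [578.9 107.1] size [40.5 57.8] ang 85.6 z 70.3
```

View pics/c2.png

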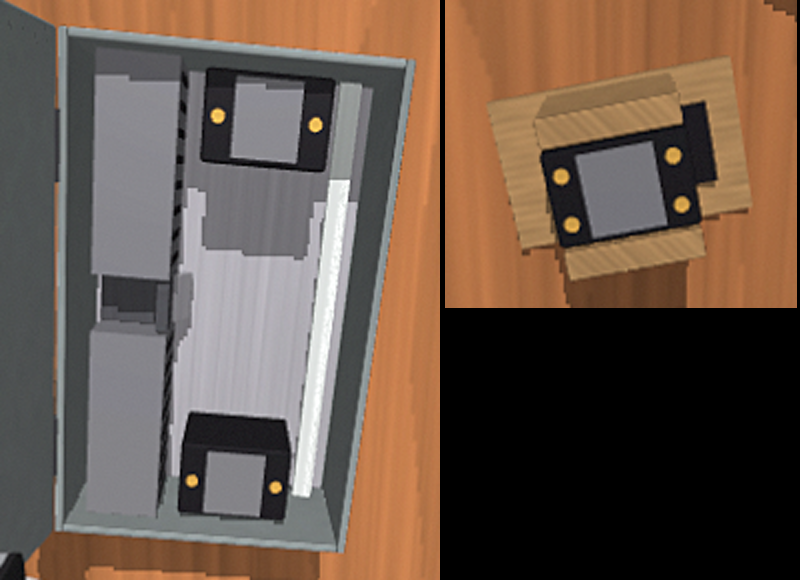

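The crop confirms that the black relay in the cradle is the one, with its lip to the right, towards the robot. Its pose is (440.5, 312.7) mm, yaw 10.9°. The seat is at (571.8, 19.1) mm, yaw -4.8°, and the rim fit and the midpoint of the fixed relays agree on it. I'll pick it now and put it down on the clear bench.

Run:
```python
from h import *
yr=np.radians(10.9); yb=np.radians(-4.8)
q=down(np.pi+yr); c=[.4405,.3127]
ctrl.move_to([*c,.13],q)
print('contact',ctrl.movel([*c,.042],q,rate=.1,contact_N=8), ctrl.get_obs()['eef_pos'].round(4) if hasattr(ctrl.get_obs()['eef_pos'],'round') else ctrl.get_obs()['eef_pos'])
ctrl.gripper_close(40); print('w',ctrl.get_obs()['gripper_width'])
ctrl.movel([*c,.14],q,rate=.1); print('w',ctrl.get_obs()['gripper_width'])
q2=down(np.pi+yb); t=[.57,.312]
ctrl.move_to([*t,.14],q2); ctrl.movel([*t,.06],q2,rate=.15)
print('touch',ctrl.movel([*t,.032],q2,rate=.03,contact_N=5),np.round(ctrl.get_obs()['eef_pos'],4))
ctrl.let_go(); ctrl.movel([*t,.14],q2,rate=.2)
ctrl.move_to([.57,.312,.25],q2); ctrl.wait(.3)
cc,T,im,d=shot('wrist','placed.png'); X=cloud(cc,T,d)
print(ctrl.get_obs()['time'])
m=(abs(X[...,2]-.056)<.005)&(abs(X[...,0]-.57)<.06)&(abs(X[...,1]-.312)<.05)
n,l,s,_=cv2.connectedComponentsWithStats(m.astype(np.uint8)); i=np.argmax(s[1:,4])+1
P=X[l==i]; print(len(P),cv2.minAreaRect((P[:,:2]*1000).astype(np.float32)),np.median(P[:,2]))
```

```text
contact False [0.4409 0.3129 0.0425]
w 0.05780094436624242
w 0.05738826622033603
touch True [0.5698 0.3119 0.0366]
13.175
2997 ((569.9669189453125, 310.94317626953125), (39.89741134643555, 58.18052673339844), 84.99395751953125) 0.055921575732286066
```

View pics/placed.png

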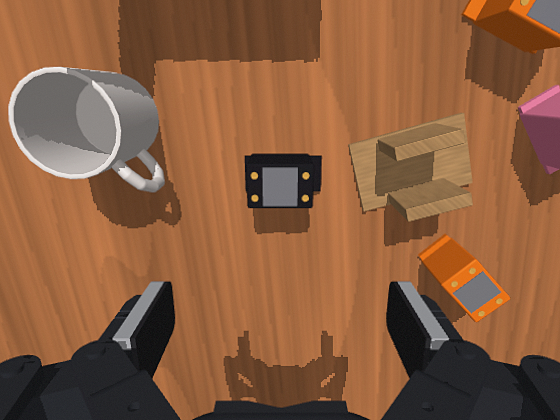

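The relay is upright on the bench at (280,180), pose (570.0, 310.9) mm, yaw -5.0°, lip to the right, and the cradle is empty. Now I'll regrip across its width and hook it in.

```bash
cat >> h.py <<'E'
YB=np.radians(-4.82); SEAT=np.array([.5718,.0191,.014])
Rb=R.from_euler('z',YB); Rg=R.from_quat(down(np.pi/2))
def pose(bx,h,deg,g,y=0.):
    """TCP pose with the relay's lower lip edge at seat-frame (bx,y,h), foot end raised by deg; g = TCP in relay frame"""
    Rt=R.from_euler('y',-deg,degrees=True)
    o=np.array([bx,y,h])+Rt.apply([.041,0,0])
    return SEAT+Rb.apply(o+Rt.apply(g)), (Rb*Rt*Rg).as_quat()
E
python3 - <<'E'
from h import *
import sys
g=np.array([0,0,.042])
for a in ((-.031,.12,30),(-.031,.002,30),(-.0398,.0007,26),(-.041,0,0)):
    q=ctrl.solve_ik(*pose(*a,g)); print(a,None if q is None else np.round(q,2))
    if q is None: sys.exit()
yr=np.radians(-5.0); q=down(np.pi/2+yr); c=[.570,.3109]
ctrl.move_to([*c,.14],q); print('hit',ctrl.movel([*c,.042],q,rate=.1,contact_N=8))
ctrl.gripper_close(60); o=ctrl.get_obs(); e=np.array(o['eef_pos']); print('w',o['gripper_width'],e.round(4))
g=R.from_euler('z',-yr).apply(e-np.array([.57,.3109,0])); g[1]=0; print('g',g.round(4)); np.save('g.npy',g)
ctrl.movel([*c,.17],q,rate=.15)
p,Q=pose(-.031,.10,30,g); ctrl.move_to(p,Q)
o=ctrl.get_obs(); print('above',o['time'],o['gripper_width'],np.round(np.array(o['eef_pos'])-p,4),np.round(o['force'],1))
E
```

```text
(-0.031, 0.12, 30) [ 0.08  0.02 -0.61  0.43 -0.08  0.14]
(-0.031, 0.002, 30) [ 0.08  0.2  -0.8   0.06 -0.08  0.14]
(-0.0398, 0.0007, 26) [ 0.07  0.2  -0.74  0.18 -0.07  0.14]
(-0.041, 0, 0) [ 0.03  0.45 -0.24  0.88  0.    0.12]
hit False
w 0.03951182613121862 [0.5702 0.3111 0.0425]
g [0.0002 0.     0.0425]
above 18.3167 0.0393865336061305 [0.0008 0.0005 0.0003] [ 0.3  0.4 -0.5]
```

Run:
```python
from h import *
g=np.load('g.npy')
def st(t):
    o=ctrl.get_obs(); print(t,round(o['time'],2),np.round(o['eef_pos'],4),'F',np.round(o['force'],1),'w',round(o['gripper_width'],4)); return np.array(o['eef_pos'])
ctrl.movel(*pose(-.031,.025,30,g),rate=.1); st('mid')
p,Q=pose(-.031,-.003,30,g)
print(ctrl.movel(p,Q,rate=.025,contact_N=4)); e=st('plate'); dz=e[2]-pose(-.031,0,30,g)[0][2]; print('h at contact',dz)
np.save('dz.npy',dz)
c,T,im,d=shot('wrist','hook.png')
```

```text
mid 19.22 [0.5559 0.0208 0.0968] F [ 0.1 -0.8 -1. ] w 0.0389
True
plate 20.14 [0.5553 0.0204 0.071 ] F [-2.8 -0.2  6.5] w 0.0392
h at contact -0.00038920347884570383
```

View pics/hook.png

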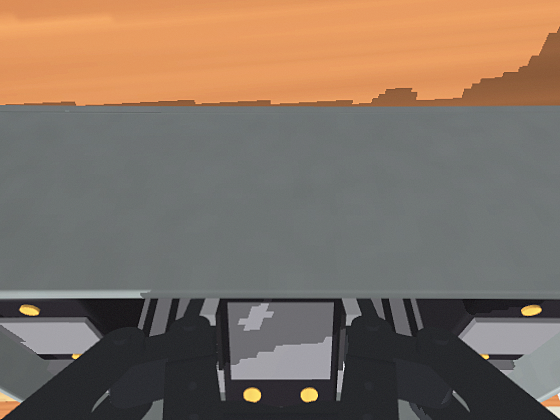

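The lip touched the plate at the expected height. The relay's screws (252 and 308, mid 280) are midway between the neighbours' screws (30 and 531, mid 280.5), so y is centred. Next I'll slide it under the rail and rock it down.

Run:
```python
from h import *
g=np.load('g.npy'); dz=float(np.load('dz.npy'))
def st(t,ref=None):
    o=ctrl.get_obs(); e=np.array(o['eef_pos']); print(t,round(o['time'],2),e.round(4),'F',np.round(Rb.inv().apply(o['force']),1),'M',np.round(o['wrist_torque'],2),'w',round(o['gripper_width'],4), '' if ref is None else Rb.inv().apply(e-ref).round(4)); return e
h=dz+.0008
p=pose(-.031,h,26,g); ctrl.movel(*p,rate=.03); st('26deg',p[0])
p=pose(-.0415,h,26,g); hit=ctrl.movel(*p,rate=.02,contact_N=5); e=st(f'slide hit={hit}',p[0])
bx=-.0415+Rb.inv().apply(e-p[0])[0]; print('lip bottom edge x',bx)
np.save('bx.npy',bx)
if bx<-.038:
    b=bx+.0005
    for a in (22,18,14):
        p=pose(b-(26-a)/26*.0008,h,a,g); ctrl.movel(*p,rate=.04); e=st(a,p[0])
        if np.linalg.norm(ctrl.get_obs()['force'])>30: break
```

```text
26deg 20.5 [0.5598 0.0201 0.0707] F [-1.7 -0.4 -1.4] M [ 0.03  0.5  -0.04] w 0.0395 [ 0.0005 -0.      0.    ]
slide hit=True 21.0 [0.5493 0.0209 0.0705] F [ 3.4 -0.6 -0.9] M [-0.03 -0.2   0.03] w 0.0396 [ 0.0005 -0.0001 -0.0002]
lip bottom edge x -0.041004024477818334
22 21.27 [0.554  0.0206 0.0694] F [-0.8 -0.  -2.4] M [0.06 0.43 0.01] w 0.0389 [0.0005 0.     0.0001]
18 21.52 [0.557  0.0203 0.0672] F [ 1.5 -0.9  1.1] M [ 0.03 -0.32 -0.02] w 0.0396 [-0.0002 -0.0001 -0.0004]
14 21.77 [0.5605 0.02   0.0652] F [ 2.7 -0.5  4.1] M [ 0.01 -0.61 -0.02] w 0.0394 [-0.0002 -0.0001 -0.0004]
```

Run:
```python
from h import *
g=np.load('g.npy'); dz=float(np.load('dz.npy'))
def st(t,ref=None):
    o=ctrl.get_obs(); e=np.array(o['eef_pos']); print(t,round(o['time'],2),'F',np.round(Rb.inv().apply(o['force']),1),'M',np.round(o['wrist_torque'],2),'w',round(o['gripper_width'],4), Rb.inv().apply(e-ref).round(4))
for a in (11,8,5.5,3.5,2,1,0,-1):
    p=pose(-.0416,dz+.0005*a/14,a,g); ctrl.movel(*p,rate=.03); st(a,p[0])
    if np.linalg.norm(ctrl.get_obs()['force'])>45: print('stop'); break
```

```text
11 22.02 F [3.3 0.5 6. ] M [ 0.08 -0.5  -0.03] w 0.0391 [0.0001 0.0001 0.0001]
8 22.27 F [-0.2  0.6  9. ] M [ 0.1   0.15 -0.05] w 0.0395 [-0.0004  0.      0.0001]
5.5 22.52 F [-1.2  0.2 11.5] M [ 0.11  0.84 -0.03] w 0.0394 [-0.0011 -0.     -0.    ]
3.5 22.77 F [-2.3  0.1 13.3] M [ 0.1   1.13 -0.04] w 0.0394 [-0.0013 -0.     -0.    ]
2 23.02 F [-2.1 -0.  13.7] M [ 0.11  1.15 -0.02] w 0.0392 [-0.0014 -0.      0.0001]
1 23.27 F [-2.7 -0.7 14.6] M [0.08 1.17 0.02] w 0.0394 [-0.0014 -0.      0.0002]
0 23.52 F [-2.4 -0.5 15.8] M [0.08 1.23 0.01] w 0.0394 [-0.0014 -0.      0.0004]
-1 23.77 F [-7.9  0.4 23.9] M [-0.02  1.3  -0.05] w 0.0397 [-0.0018 -0.      0.0011]
```

Run:
```python
from h import *
def st(t):
    o=ctrl.get_obs(); e=np.array(o['eef_pos']); print(t,round(o['time'],2),e.round(4),'F',np.round(Rb.inv().apply(o['force']),1))
ctrl.let_go()
e=np.array(ctrl.get_obs()['eef_pos']); q=(Rb*Rg).as_quat()
ctrl.movel(e+[0,0,.06],q,rate=.15)
ctrl.gripper_close(30)
P=SEAT+Rb.apply([.0195,0,0]); ctrl.movel([P[0],P[1],.108],q,rate=.1); st('pre')
c=ctrl.movel([P[0],P[1],.092],q,rate=.02,contact_N=4); st(('touch',c))
c=ctrl.movel([P[0],P[1],.085],q,rate=.015,contact_N=18); st(('press',c))
ctrl.movel([P[0],P[1],.15],q,rate=.15); ctrl.let_go()
Q=SEAT+Rb.apply([-.005,0,0]); ctrl.move_to([Q[0],Q[1],.27],down(np.pi+YB)); ctrl.wait(.3)
c,T,im,d=shot('wrist'); X=cloud(c,T,d); np.savez('w2.npz',X=X,p=im)
L=(X-SEAT)@Rb.as_matrix()
for n,y0 in (('mid',0),('A',-.089),('B',.089)):
    m=(abs(L[...,1]-y0)<.03)&(abs(L[...,0])<.04)&(abs(L[...,2]-.056)<.010)
    k,l,s,_=cv2.connectedComponentsWithStats(m.astype(np.uint8)); i=np.argmax(s[1:,4])+1
    Pm=L[l==i]; A=np.c_[Pm[:,:2],np.ones(len(Pm))]; f=np.linalg.lstsq(A,Pm[:,2],rcond=None)[0]
    r=cv2.minAreaRect((Pm[:,:2]*1000).astype(np.float32)); print(n,np.round(r[0],1),np.round(r[1],1),round(r[2],2),'slope deg',np.degrees(f[:2]).round(2),'z',round(f[2]*1000,2))
u=np.argwhere((abs(L[...,0])<.07)&(abs(L[...,1])<.08)); (t,le),(b,ri)=u.min(0),u.max(0); print(t,b,le,ri)
cv2.imwrite('pics/seated.png',cv2.resize(im[t:b,max(le,0):ri,::-1],None,fx=2,fy=2,interpolation=cv2.INTER_CUBIC)[:600,:800])
```

```text
pre 25.97 [0.5912 0.0174 0.1076] F [ 0.4  0.3 -0.1]
('touch', True) 26.6 [0.5912 0.0175 0.0951] F [-0.8  0.4  5. ]
('press', True) 26.88 [0.5913 0.0175 0.0951] F [-2.1 -0.2  7.1]
mid [-1.5 -0.1] [58. 40.] 0.17 slope deg [0.01 2.01] z 55.68
A [ -0.4 -88.8] [57.9 38.7] 0.03 slope deg [0.03 0.1 ] z 56.73
B [ 0.1 86.7] [79.8 55.7] 0.22 slope deg [-0.62  3.16] z 50.91
89 419 0 559
```

View pics/seated.png

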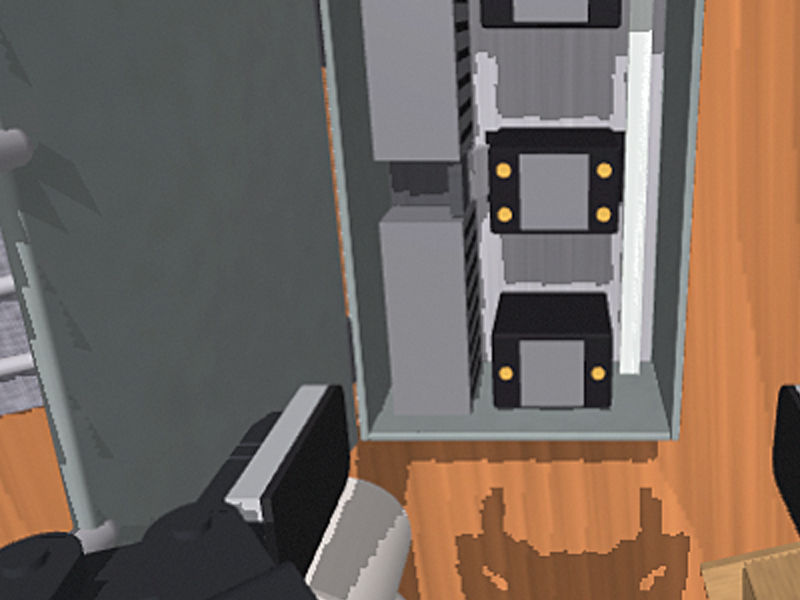

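The relay sits between its neighbours at about (555,190), flat in x and square. From the depth I'll check the catch position before and after, and the lid angle and bar.

Run:
```python
from h import *
for f in ('w1.npz','w2.npz'):
    L=(np.load(f)['X']-SEAT)@Rb.as_matrix()*1000
    m=(abs(L[...,1])<8)&(L[...,0]>25)&(L[...,0]<52)&(L[...,2]>-3)&(L[...,2]<60); P=L[m]
    print(f)
    for a in range(25,52,2):
        q=P[(P[:,0]>=a)&(P[:,0]<a+2)]
        if len(q): print(a,len(q),np.percentile(q[:,2],[5,50,95]).round(1),end=' ; ')
    print()
# lid: points of the cover's inner face & bar, from all clouds
for f in ('scene0.npz','side0.npz','w1.npz','w2.npz'):
    L=(np.load(f)['X']-SEAT)@Rb.as_matrix()*1000   # hinge at x=90,z=71
    m=(L[...,0]>75)&(L[...,0]<150)&(abs(L[...,1])<110)&(L[...,2]>85)&(L[...,2]<205); P=L[m]
    if len(P)>50:
        A=np.c_[P[:,2]-71,np.ones(len(P))]; s=np.linalg.lstsq(A,P[:,0],rcond=None)[0]
        r=P[:,0]-A@s; k=abs(r)<4; s=np.linalg.lstsq(A[k],P[k,0],rcond=None)[0]; print(f,'lid lean deg',np.degrees(np.arctan(s[0])).round(2),'x at hinge z',s[1].round(1),len(P),r.std().round(2))
    m=(L[...,0]>75)&(L[...,0]<160)&(abs(L[...,1])<35)&(L[...,2]>240)&(L[...,2]<300); P=L[m]
    if len(P)>10: print(f,'bar',len(P),np.percentile(P,[2,50,98],axis=0).round(1).tolist())
```

```text
w1.npz
25 26 [-1.9 -0.5  0.8] ; 27 25 [-1.7 -0.8  0.9] ; 29 25 [-1.6 -0.5  0.2] ; 31 37 [-1.3 10.4 13.6] ; 33 29 [13.1 14.9 17.6] ; 35 34 [16.7 19.6 22.1] ; 37 35 [21.4 23.8 26. ] ; 39 61 [26.3 45.2 51.2] ; 41 33 [49.7 50.6 52.1] ; 43 31 [49.3 50.8 51.6] ; 45 13 [50.1 50.7 51.5] ; 47 19 [21.4 28.3 29.8] ; 49 30 [28.8 29.7 30.5] ; 51 14 [28.6 29.3 30.5] ; 
w2.npz
25 36 [54.4 55.4 56.3] ; 27 3 [52.5 53.4 54.3] ; 31 20 [10.7 11.7 13.1] ; 33 46 [12.7 15.6 18. ] ; 35 36 [17.3 19.6 21.5] ; 37 48 [22.  23.9 26.9] ; 39 89 [26.8 42.8 51.3] ; 41 42 [49.6 50.5 52.1] ; 43 40 [49.6 50.7 51.8] ; 45 10 [48.9 50.2 51.3] ; 47 2 [28.1 29.2 30.3] ; 49 34 [28.2 29.6 31. ] ; 51 17 [28.5 29.8 30.4] ; 
scene0.npz lid lean deg 7.84 x at hinge z 94.2 1453 0.93
scene0.npz bar 120 [[113.2, -34.2, 262.5], [119.8, -0.1, 268.7], [123.4, 33.3, 272.6]]
side0.npz lid lean deg 8.57 x at hinge z 88.5 1628 0.96
side0.npz bar 83 [[114.8, -32.4, 262.6], [117.8, -0.3, 267.9], [123.1, 32.5, 271.3]]
w1.npz lid lean deg 8.52 x at hinge z 90.0 24913 0.42
w1.npz bar 3163 [[116.3, -32.6, 261.2], [118.0, 5.8, 266.2], [123.9, 33.8, 268.8]]
w2.npz lid lean deg 8.45 x at hinge z 90.0 36749 0.47
```

The catch profile is the same before and after (tooth at x≈31.5), so it has sprung back over the foot. The lid leans 8.5° (θ≈1.72). Next I'll pinch the bar and start lowering.

```bash
cat >> h.py <<'E'
QL=down(np.pi+YB)
def bar(th,off=(0,0,.017)):
    b=np.array([.090-.195*np.cos(th)+.003*np.sin(th),0,.071+.195*np.sin(th)+.003*np.cos(th)])
    return SEAT+Rb.apply(b+np.array(off))
def stl(t,ref=None):
    o=ctrl.get_obs(); e=np.array(o['eef_pos']); F=Rb.inv().apply(o['force'])
    print(t,round(o['time'],2),e.round(4),'F',F.round(1),'w',round(o['gripper_width'],4),'' if ref is None else Rb.inv().apply(e-ref).round(4)); return e,F
E
python3 - <<'E'
from h import *
t0=bar(1.719,(-.001,0,.017))
e=np.array(ctrl.get_obs()['eef_pos']); ctrl.movel(e+[0,0,.09],QL,rate=.25)
ctrl.move_to(t0+[0,0,.065],QL); stl('above')
print(ctrl.movel(t0,QL,rate=.08,contact_N=5)); stl('at bar',t0)
ctrl.gripper_close(25); stl('grip',t0)
for th in (1.68,1.62,1.55,1.45):
    p=bar(th); ctrl.movel(p,QL,rate=.06); stl(th,p)
c,T,im,d=shot('side','lid1.png')
E
```

```text
above 31.0 [0.6922 0.0089 0.357 ] F [-1.  -0.1  0.7] w 0.0855 
False
at bar 31.97 [0.6922 0.009  0.2953] F [0.7 0.4 0.2] w 0.0856 [0.     0.     0.0009]
grip 32.64 [0.6922 0.0089 0.2945] F [ 0.8 -0.3  0.9] w 0.0089 [ 0.0001 -0.      0.0001]
1.68 32.9 [0.6854 0.0095 0.2955] F [-0.  -0.6 -1.6] w 0.0089 [-0.0003  0.     -0.    ]
1.62 33.24 [0.6739 0.0105 0.2969] F [-0.5  0.3  0.8] w 0.009 [-0.0001  0.      0.0002]
1.55 33.62 [0.6604 0.0117 0.2974] F [ 0.2 -0.1  2.5] w 0.0088 [0.     0.     0.0004]
1.45 34.09 [0.6412 0.0133 0.2962] F [-0.1 -0.6  4.3] w 0.0089 [0.0002 0.0001 0.0002]
```

```bash
python3 -c "
import cv2
a=cv2.imread('pics/lid1.png')[90:290,220:420];cv2.imwrite('pics/lid1c.png',cv2.resize(a,None,fx=2.5,fy=2.5))"
```

```text
(no output)
```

View pics/lid1c.png

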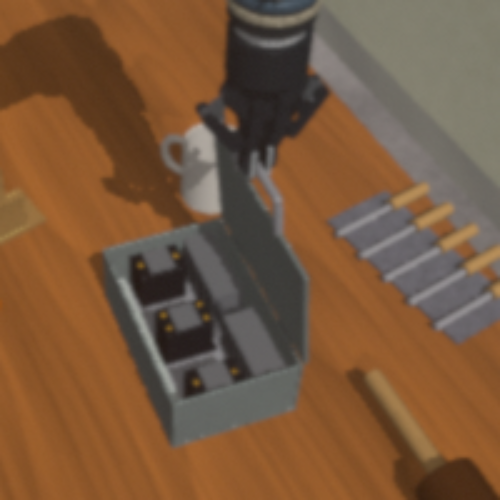

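The side view shows the gripper at (262,155) holding the bar, with the relays in line and the cover following. I'll keep lowering it.

Run:
```python
from h import *
for th in np.arange(1.33,.10,-.12):
    p=bar(th); ctrl.movel(p,QL,rate=.07); e,F=stl(round(th,2),p)
    if np.linalg.norm(F)>20: print('stop'); break
```

```text
1.33 34.62 [0.6183 0.0152 0.2921] F [-1.3  0.4  4.4] w 0.0084 [0.0002 0.     0.    ]
1.21 35.11 [0.596  0.0171 0.2854] F [-0.4  0.7  2.8] w 0.0088 [ 0.0003  0.     -0.0001]
1.09 35.59 [0.5745 0.0189 0.2762] F [ 0.2  1.2 -0.4] w 0.0088 [ 0.0002  0.     -0.0001]
0.97 36.08 [0.5544 0.0206 0.2646] F [-0.   0.3  0.2] w 0.0088 [0.0003 0.     0.    ]
0.85 36.56 [0.5357 0.0222 0.2505] F [ 1.8  1.6 -2. ] w 0.0089 [0.0002 0.     0.    ]
0.73 37.04 [0.5188 0.0235 0.2344] F [ 0.1  0.6 -0.6] w 0.0085 [ 0.0002 -0.      0.0002]
0.61 37.52 [0.5041 0.0248 0.2164] F [-0.4  1.5 -1.3] w 0.0083 [ 0.0002 -0.      0.0002]
0.49 38.01 [0.4915 0.0258 0.1965] F [-1.7  0.2 -1.2] w 0.0085 [ 0.     -0.      0.0001]
0.37 38.49 [0.4814 0.0267 0.1755] F [-1.9  0.5 -0.6] w 0.0084 [-0.     -0.      0.0001]
0.25 38.98 [0.4738 0.0274 0.1533] F [-3.9  0.2 -0.3] w 0.0089 [-0.0001 -0.      0.0002]
0.13 39.46 [0.4689 0.0277 0.1304] F [-5.6 -0.1 -1. ] w 0.0086 [-0.0003 -0.      0.0002]
```

Run:
```python
from h import *
off=(-.0007,0,.017)
for th in (.08,.04,.015):
    p=bar(th,off); ctrl.movel(p,QL,rate=.03); stl(th,p)
p=bar(-.03,off); print(ctrl.movel(p,QL,rate=.012,contact_N=7)); stl('stop',bar(0,off))
```

```text
0.08 39.93 [0.4677 0.0279 0.1209] F [-3.3 -1.2 -1.3] w 0.0084 [ 0.0004 -0.      0.0003]
0.04 40.34 [0.467  0.0279 0.1127] F [-1.5 -0.9 -1.9] w 0.009 [ 0.0002 -0.     -0.0001]
0.015 40.66 [0.4667 0.0279 0.1078] F [-1.6 -0.1 -1.1] w 0.0087 [ 0.0002 -0.     -0.0001]
True
stop 41.17 [0.4665 0.028  0.1027] F [-1.   0.1  4.7] w 0.0087 [ 0.0001  0.     -0.0023]
```

The lid is on its stop. With the fingers vertical, the far one would open against the cover's edge. So I'll lean the gripper back about the bar, which turns in the grip, and then release.

Run:
```python
from h import *
e=np.array(ctrl.get_obs()['eef_pos'])
print(ctrl.movel(e-[0,0,.002],QL,rate=.01,contact_N=10)); e,_=stl('pressed')
d=.0145; b=e-[0,0,d]; q0=R.from_quat(QL)
for a in (8,16,25):
    Rt=Rb*R.from_euler('y',-a,degrees=True)*Rb.inv(); q=(Rt*q0).as_quat(); tx=(Rt*q0).apply([1,0,0])
    p=b-d*tx; ctrl.movel(p,q,rate=.01); stl(a,p)
ctrl.let_go(); stl('open')
ctrl.movel(p-.06*tx,q,rate=.08); stl('back')
ctrl.movel(np.array(p-.06*tx)+[-.03,0,.12],q,rate=.15)
ctrl.wait(.3)
im={}
for n in ('scene','side'):
    c,T,pp,dd=shot(n); im[n]=pp; L=(cloud(c,T,dd)-SEAT)@Rb.as_matrix()*1000
    m=(L[...,0]>-50)&(L[...,0]<80)&(abs(L[...,1])<105)&(L[...,2]>50); P=L[m]; A=np.c_[P[:,0]-90,np.ones(len(P))]; s=np.linalg.lstsq(A,P[:,2],rcond=None)[0]
    print(n,len(P),'lid angle deg',-np.degrees(np.arctan(s[0])).round(2),'z at hinge',s[1].round(1),'std',(P[:,2]-A@s).std().round(2))
    for l in ['stone','mallet','mug']:
        print(l,[(np.round(r['extent']).astype(int).tolist(),round(r['confidence'],2)) for r in ctrl.recognise(n,l)][:2])
cv2.imwrite('pics/final.png',cv2.resize(np.hstack([im['scene'],im['side']])[:,:,::-1],(800,300)))
print(ctrl.get_obs()['time'])
```

```text
True
pressed 41.38 [0.4665 0.028  0.1025] F [-3.1  0.   8.4] w 0.0085 
8 41.67 [0.4644 0.0282 0.1029] F [ 1.4 -0.7 -1.9] w 0.0086 [-0.      0.      0.0006]
16 42.02 [0.4626 0.0283 0.1021] F [ 1.8 -1.2 -2.8] w 0.0085 [0.0001 0.     0.0002]
25 42.4 [0.4606 0.0285 0.1011] F [ 2.3 -1.1 -2.6] w 0.0087 [0.0002 0.0001 0.    ]
open 43.12 [0.4603 0.0285 0.1011] F [-0.7  0.7 -0.1] w 0.0853 
back 44.02 [0.435  0.0306 0.1552] F [ 0.2  0.4 -0.8] w 0.0851 
scene 2893 lid angle deg 0.23 z at hinge 79.0 std 2.17
stone [([186, 139, 217, 170], 0.87), ([215, 184, 314, 275], 0.27)]
mallet [([116, 200, 195, 251], 0.94), ([214, 181, 316, 274], 0.33)]
mug [([296, 277, 340, 323], 0.69)]
side 2725 lid angle deg -0.01 z at hinge 78.5 std 1.78
stone [([273, 326, 323, 381], 0.9)]
mallet [([367, 236, 435, 324], 0.95)]
mug [([283, 141, 318, 176], 0.57)]
45.7
```

View pics/final.png

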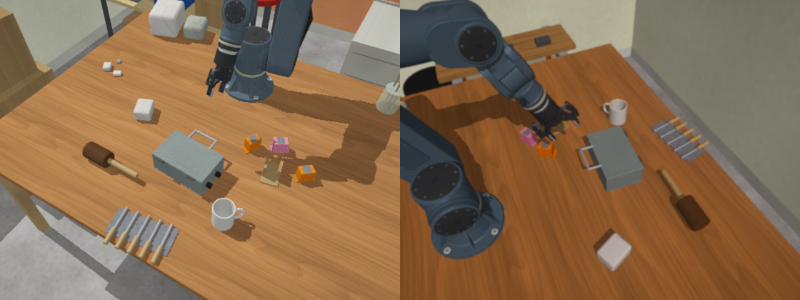

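The lid is flat and closed, and the stone, mallet and mug are where they were. The gripper is clear of everything, so I'm handing the job in.

```bash
python3 -c "
from plant import ctrl
print(ctrl.close_job(),ctrl.get_obs()['time'])"
```

```text
the job is handed in; nothing more can be done
the job is handed in; nothing more can be done
```

The job is done and handed in after about 46 s of the 72 s allowed. The black relay is hooked under the rail and clicked in, and the cover is closed on its stop.

- **Relay:** I took it from its cradle across its length, put it down on the clear bench, and regripped it across its width. I hooked it at 26°, rocked it down, and pressed the far end. The depth check shows it flat along its length and square to 0.2°. It is within about 0.1 mm of midway between its neighbours.
- **Catch:** its profile is the same as before insertion, so it has sprung back over the foot.
- **Cover:** I held it by the bar all the way down, stopped on contact, pressed lightly, and leaned the gripper back before letting go. It measures within about 0.2° of flat.
- **Other things:** the stone, mallet and mug show in the same image positions as at the start. The gripper was touching nothing at the end.

Some checks disagreed slightly:
- The relay sits about 1–1.5 mm towards the rail from my seat estimate, inside the 1.5 mm of play.
- Its slope across the width read 2°, which I put down to side-face points in the fit, because the rectangle and the pressed height agree with flat.
- The press was set to stop at 18 N, but the reading just afterwards was only about 7 N.
- Cover contact came about 2 mm lower than my model predicted. I took this as bar slip or calibration error, because the cover then measured flat.
- During the lean-back before release, the wrist force briefly showed about 2–3 N of downward pull. I may have lifted the cover by a fraction of a millimetre.

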